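Drop the walnuts from the hopper into the toasting pan

ROBOT

A 6-joint arm with a two-finger parallel gripper is mounted at the origin on the work surface. World frame = base frame: x ahead of the robot, y to its left, z up, the work surface at z = 0. Lengths are in mm, angles in rad, forces in N, time in s.
With the tool pointing down it reaches from about 350 to 775 mm from the base axis. Payload 7.3 kg.
Tool frame: the origin (TCP) lies midway between the tips of the shut fingers; the grasp point (between the pads) lies 19 mm behind it; z points along the fingers, y is the line along which they close (so a half turn about z gives the same grasp; the last joint's range is limited). The gripper opens to 92 mm and grips with 3 to 60 N. Pads are 19 mm wide; open, the fingers measure 130 mm over their backs; the gripper's body (75 mm by 190 mm) begins 47 mm behind the grasp point.
Start: joints at [1.191, 0.342, 1.524, -0, 1.275, -0.146], TCP at [121.613, 510.74, 226.741] pointing down, gripper open.
Joint ranges: [-2.53, 2.53], [-0.77, 2.02], [0.04, 2.7], [-1, 4.14], [0.28, 2.66], [-3.11, 3.11]. Speed limits (rad/s): [2.57, 2.57, 3.14, 3.14, 3.14, 3.14].

INTERFACE

Orientations are given as [roll, pitch, yaw] about the fixed x, y, z axes, in that order (R = Rz(yaw) Ry(pitch) Rx(roll)).
In Python, from plant import get_obs, capture, camera_model, close_job, search_frame, regions_of, pinpoint gives the robot as it stands. The module is installed in compiled form; this text tells all that it offers.
- The arm moves only by the shell command python3 -m pendant 'ROWS'. ROWS is JSON, one flat list of numbers, 7 for each row, row after row: the shift along the tool's x, y, z in units of 30 mm (1.0 is 30 mm), then the turn, a rotation vector about the tool's x, y, z in units of 4 degrees (1.0 is 4 degrees), then the closure, from -1 (fully open) to 1 (shut), so that 0 is half open. In form: [dx, dy, dz, wx, wy, wz, gripper, dx, dy, dz, wx, wy, wz, gripper, ...]. A call has 1 to 12 rows; each row shifts and turns the commanded pose from where the row before left it, along the tool's axes as they then stand; what a row does not reach is not made up. A row lasts 1/10 s, in which the tool goes at most 50 mm and 8.59 degrees, less where a joint would pass 70% of its speed; a pose out of reach is approached as far as the arm can. A call with a number of a shift or a turn outside -1 to 1 is refused whole. A call with a gripper value outside its range is refused whole. The fingers move at their own pace and stop on an object; the grip force is fixed at half the most. Time passes only in rows, so rows that do not move let the fingers close. It gives the time, the measured TCP pose, the force, the opening and the grip force at its end, in the units of the state.
- get_obs(): the state, without advancing time (a new reading comes with each control period).
- capture(name): name is "scene" or "side" or "wrist"; returns the picture (384x512x3 uint8, red, green, blue); there is no depth.
- camera_model(name): a dict with "fov_y" (degrees; the focal length in pixels is half the picture's height over the tangent of half this angle, whatever the lens; pixels are square), "cx", "cy" (the principal point, pixels), "pose" (4x4, takes a point from camera to world coordinates). Camera axes: x right, y up, looking along -z (the intrinsics and any distortion apply to the point x, -y, -z); pixel columns grow to the right and rows downward; lengths in mm; the calibration is good to about 2 mm. A picture is of the moment at which its call begins: read the wrist's pose just before it. camera_model takes no time and is no camera call; for the wrist camera it gives the pose at the moment of the call.
- close_job(): hands the job in; it is judged then, once.
Trained networks look in the newest picture that a camera, given by its name, has taken for a name from the list of things; names that differ only in an ending like _2 or _b are one class to them, and where a whole thing is asked for, a point or a joint stands for the part that bears it (a point fixed in the world has none). Each returns a list of dicts, best first, with "score" (0 to 1); they miss things now and then, are a little off and sometimes report something else, mostly with a low value. They report only what shows in the picture. A call takes as long as a camera call.
- search_frame(camera, thing): "location" ([column, row] in pixels, amid what is visible of it).
- regions_of(camera, thing): "pixels" (384x512 bool, what is visible of it) and "location" ([column, row] in pixels, amid what is visible of it).
- pinpoint(camera, thing): "location" ([column, row] in pixels: a listed point, or the origin of a listed thing).
The state is a dict: "time": time; "joint_positions": joint angles; "dq": joint speeds; "tau": joint torques, N m; "tool_pos": TCP position; "tcp_rot": TCP orientation; "contact_force": force on the tool from outside, world axes, zero at the start; "moment": the same for the moment, N m; "grip_width": finger opening in mm; "finger_force": force on a finger pad.
Only numpy, scipy, OpenCV 4.12 (cv2) and the standard library are available. Lean on these libraries where they do the work, as an engineer would, in place of code of your own. Each camera call takes 0.05 s, during which the arm holds its last target. There are 200 camera calls.

TASK

Set the small black-handled steel pan down level on the wooden base board, squarely centred under the hopper's red floor. Then draw the yellow-tabbed bolt out so that the floor drops open and all four walnuts fall into the pan; leave the pan standing there with the walnuts in it, and do not disturb the mortar, plate, jar or pepper mill.

Things in the scene. Friction and masses are not known exactly. Their poses are not given: they have to be found in the camera images.
- hopper: Fixed drop-bottom nut hopper. Dark wood base board 12 thick, x -85 to 120, y -90 to 90; two posts 14 square at x 108, y -60 and 60, carry a clear open box 94 by 94, from 179 to 245 above the counter. Free space below it, open at the front and sides. Origin on the counter plane below the box's centre; z up, -x = front (roughly towards the robot), +y = side with the bolt.
- hopper_spot (a point): Point on top of the hopper's base board (12 above the counter), straight below the centre of the hopper's floor; axes as hopper.
- floor (a joint): The hopper's floor: red plate 84 by 92, 5 thick, 175 above the counter, hinged along the box's -y edge (y -45). 0 = shut and level; on release it falls open by its own weight to 1.4 rad, its free edge then hanging about 84 above the counter near y -30. The walnuts slide off its +y edge as it falls.
- bolt (a joint): Sliding bolt under the free (+y) edge of the red floor, in m. 0 = fully in, starts at 0 to 0.006; it slides straight out along the hopper's +y to a stop at 0.038. The floor drops once it is past about 0.024. No spring; friction 1.5 to 3 N; it stays where it is left.
- bolt_grip (a point): On the axis of the yellow upright tab of the bolt, which moves with the bolt; the tab is 14 (hopper x) by 16 (hopper y), its top 16 above this point, its foot 34 below. With the bolt at 0 the point is 115 to the hopper's +y side and 204 above the counter. Axes as hopper. 60 free between the tab and the box wall.
- pan: Small loose steel toasting pan, about 240 g: round, 116 across the foot, 138 across the rim, 50 high, wall 3, inner floor 4 above the underside. Black straight level handle to the pan's -x: 14 wide (y), 16 high (z), centre 42 above the underside, from x -66 to x -196. Origin at the centre of the underside; z up.
- pan_grip (a point): Good place to hold the pan's handle: on the middle line of the handle, 150 to -x of the pan's centre and 42 above its underside; axes as pan.
- walnut1: Walnut 1 of 4, brown, 32 thick and 38 long, about 12 g; origin at its centre. Starts on the red floor inside the hopper.
- walnut2: Walnut 2 of 4, brown, 32 thick and 38 long, about 12 g; origin at its centre. Starts on the red floor inside the hopper.
- walnut3: Walnut 3 of 4, brown, 32 thick and 38 long, about 12 g; origin at its centre. Starts on the red floor inside the hopper.
- walnut4: Walnut 4 of 4, brown, 32 thick and 38 long, about 12 g; origin at its centre. Starts on the red floor inside the hopper.
- molcajete: Bystander: grey stone mortar on three feet, 184 across, 105 high, 2.5 kg; origin at the centre of its underside.
- plate: Bystander: red ceramic chile roaster plate, 170 across, 18 high; origin at the centre of its underside.
- jar: Bystander: squat glass jar with steel lid, 88 across, 88 high; origin at the centre of its underside.
- mill: Bystander: black pepper mill, 56 across, 172 high; origin at the centre of its underside.

How it is judged (in metres and radians):
On the way, in this order (a step that is already met when the one before it is completed fails the run):
1. The pan stands level on the base board under the hopper, within 30 mm of centre, with the floor still shut (horizontal distance between pan and hopper_spot below 0.03 m and z of pan in the frame of hopper_spot between -0.004 and 0.004 m and angle between pan's own z axis and vertical below 0.06 rad and value of joint floor below 0.1 rad), for 0.2 s.
2. The bolt has been drawn and the floor has dropped open (value of joint floor above 1 rad and value of joint bolt above 0.02 m), for 0.2 s.
At the end, for the whole second after the job is handed in: The pan stands level (within 0.06 rad) on the hopper's base board, its centre within 40 mm of the point below the floor's centre; the floor hangs open (over 1.0 rad); all four walnuts lie inside the pan; pan and walnuts are at rest (horizontal distance between pan and hopper_spot below 0.04 m and z of pan in the frame of hopper_spot between -0.004 and 0.004 m and angle between pan's own z axis and vertical below 0.06 rad and value of joint floor above 1 rad and linear speed of pan below 0.02 m/s and horizontal distance between each of walnut1, walnut2, walnut3, walnut4 and pan below 0.066 m and z of walnut1 in the frame of pan between 0.005 and 0.055 m and linear speed of each of walnut1, walnut2, walnut3, walnut4 below 0.05 m/s and z of walnut2 in the frame of pan between 0.005 and 0.055 m and z of walnut3 in the frame of pan between 0.005 and 0.055 m and z of walnut4 in the frame of pan between 0.005 and 0.055 m); the robot touches nothing.
It fails at once if The mortar, plate, jar or pepper mill is moved by more than 30 mm or tipped (distance of any of molcajete, plate, jar, mill from where it was at the start of the episode above 0.03 m or angle between any of molcajete, plate, jar, mill's own z axis and vertical above 0.3 rad).
It also fails if it takes over 48 s, if anything falls off the work surface, if the arm or the gripper's body presses on something with over 40 N, if the wrist force passes 120 N, or if a joint passes its speed limit or range.

## Working session

There is one attempt and no reset: what is moved stays moved. The work goes in short steps, Python scripts to look and compute and a shell command to move; the robot and the scene stay as the last step left them, time stands still between calls to the robot, and variables do not carry over. Pictures are saved under pics/ and viewed, at most 14 in all, crops included, and the job is handed in when it is done.

```bash
mkdir -p pics
cat > h.py <<'E'
import numpy as np, cv2
from plant import *
from scipy.spatial.transform import Rotation as R
def save(c):
    im=capture(c); return im
def ray(c,px,m=None):
    m=m or camera_model(c); f=192/np.tan(np.radians(m['fov_y']/2)); P=np.array(m['pose'])
    d=np.array([(px[0]-m['cx'])/f,-(px[1]-m['cy'])/f,-1]); return P[:3,3],P[:3,:3]@d
def atz(c,px,z,m=None):
    o,d=ray(c,px,m); return o+d*(z-o[2])/d[2]
def tri(rays):
    A=0;b=0
    for o,d in rays:
        d=d/np.linalg.norm(d);M=np.eye(3)-np.outer(d,d);A=A+M;b=b+M@o
    return np.linalg.solve(A,b)
def proj(c,p,m=None):
    m=m or camera_model(c); f=192/np.tan(np.radians(m['fov_y']/2)); P=np.array(m['pose'])
    q=P[:3,:3].T@(np.array(p)-P[:3,3]); return np.array([m['cx']-f*q[0]/q[2],m['cy']+f*q[1]/q[2]])
E
python3 - <<'E'
from h import *
ims=[]
for c in ['scene','side']:
    im=capture(c); ims.append(im); m=camera_model(c); print(c,{k:(np.round(v,3).tolist() if k=='pose' else v) for k,v in m.items()})
    for t in ['pan','pan_grip','bolt_grip','hopper','hopper_spot','molcajete','plate','jar','mill','walnut1']:
        r=pinpoint(c,t); print(t,[(np.round(x['location']).tolist(),round(x['score'],2)) for x in r[:2]])
    cv2.imwrite(f'pics/{c}0.png',cv2.resize(im[...,::-1],(768,576)))
print(get_obs())
E
```

```text
scene {'fov_y': 46.497643520221644, 'cx': 259.02895194028906, 'cy': 197.95240027256028, 'pose': [[-0.551, -0.721, 0.42, 1264.292], [0.835, -0.476, 0.278, 419.723], [-0.0, 0.503, 0.864, 1553.172], [0.0, 0.0, 0.0, 1.0]]}
pan [([216.0, 187.0], 0.84), ([165.0, 157.0], 0.73)]
pan_grip [([245.0, 167.0], 0.91)]
bolt_grip [([317.0, 212.0], 0.64)]
hopper [([279.0, 231.0], 0.7), ([166.0, 156.0], 0.6)]
hopper_spot [([282.0, 230.0], 0.69)]
molcajete [([362.0, 290.0], 0.55), ([318.0, 209.0], 0.4)]
plate [([165.0, 156.0], 0.59)]
jar [([193.0, 225.0], 0.66)]
mill [([365.0, 249.0], 0.63)]
walnut1 [([286.0, 208.0], 0.51), ([278.0, 203.0], 0.49)]
side {'fov_y': 47.47437634802669, 'cx': 253.53888496757688, 'cy': 195.26363549036523, 'pose': [[0.862, 0.264, -0.433, -50.026], [-0.507, 0.476, -0.719, -1098.454], [0.017, 0.839, 0.544, 961.507], [0.0, 0.0, 0.0, 1.0]]}
pan [([278.0, 272.0], 0.7)]
pan_grip [([232.0, 267.0], 0.86), ([332.0, 332.0], 0.51)]
bolt_grip [([210.0, 160.0], 0.57)]
hopper [([236.0, 217.0], 0.97)]
hopper_spot [([239.0, 212.0], 0.85)]
molcajete [([203.0, 173.0], 0.77)]
plate [([333.0, 332.0], 0.59)]
jar [([326.0, 249.0], 0.7)]
mill [([176.0, 187.0], 0.86)]
walnut1 [([238.0, 218.0], 0.52)]
{'time': 1.1, 'joint_positions': array([ 1.19097960e+00,  3.42024689e-01,  1.52410791e+00, -2.61026982e-05,
        1.27542253e+00, -1.45997218e-01]), 'dq': array([-0.00097458, -0.00135251, -0.00040741, -0.00153975,  0.0008234 ,
       -0.00089166]), 'tau': array([-5.97420626e-05, -4.31149542e+01, -2.44478077e+01,  7.16104405e-02,
        4.82775550e-02, -9.70183379e-06]), 'tool_pos': array([121.62715072, 510.72426935, 226.72491664]), 'tcp_rot': array([3.14155917e+00, 3.01651562e-05, 2.90778074e+00]), 'contact_force': array([-0.06284249, -0.18372193,  0.1505233 ]), 'moment': array([ 0.03530964, -0.01779247,  0.03507741]), 'finger_force': 0.0, 'grip_width': 91.72322037032251}
```

View pics/scene0.png

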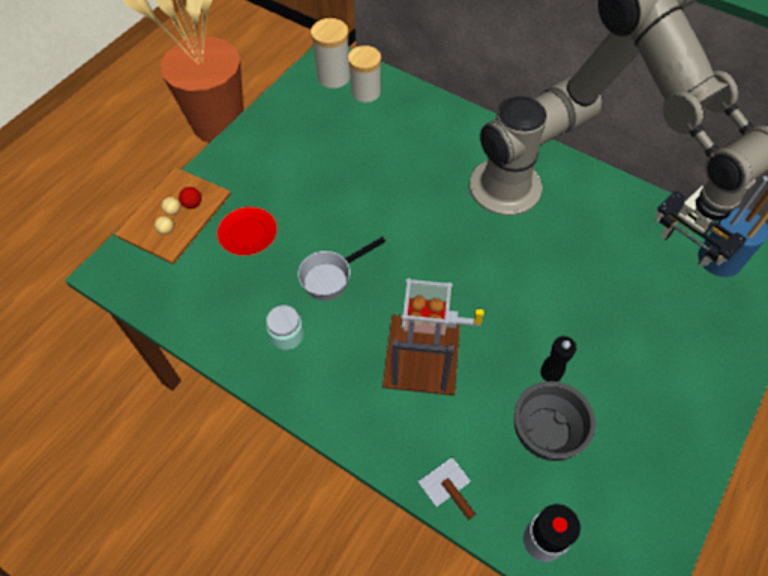

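View pics/side0.png

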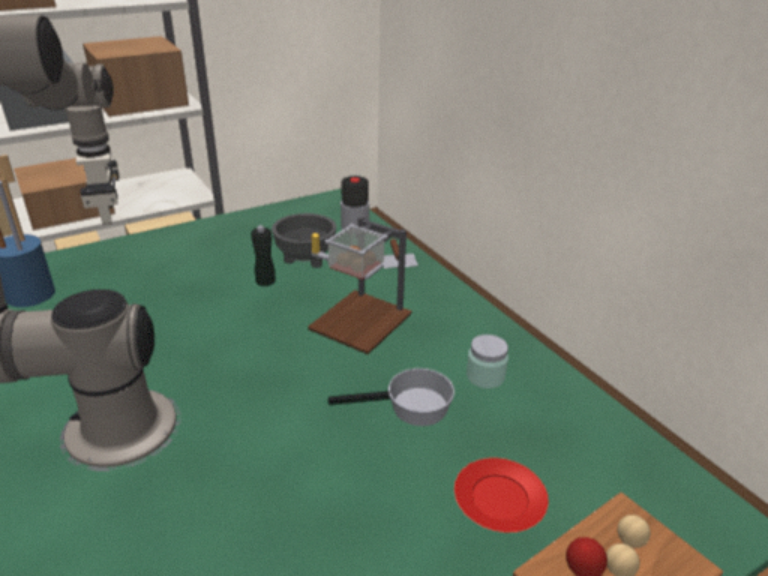

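The scene view shows the pan at about (216,187), its handle tip near (255,160), the hopper box at (284,205), the yellow tab at (319,212), the mill at (375,235), the mortar at (370,280) and the jar at (190,217). The network's picks agree, apart from low-score seconds.

Run:
```python
from h import *
S=dict(pan=(216,187),pan_grip=(245,167),bolt_grip=(317,212),hopper=(279,231),hopper_spot=(282,230),molcajete=(362,290),jar=(193,225),mill=(365,249),plate=(165,156))
D=dict(pan=(278,272),pan_grip=(232,267),bolt_grip=(210,160),hopper=(236,217),hopper_spot=(239,212),molcajete=(203,173),jar=(326,249),mill=(176,187),plate=(333,332))
z=dict(pan=0,pan_grip=42,bolt_grip=204,hopper=0,hopper_spot=12,molcajete=0,jar=0,mill=0,plate=0)
# refine by averaging several looks
acc={}
for c in ['scene','side']:
    for k in range(3):
        capture(c)
        for t in ['pan','pan_grip','bolt_grip','hopper','hopper_spot']:
            r=pinpoint(c,t)
            r=[x for x in r if np.hypot(*(np.array(x['location'])-(S if c=='scene' else D)[t]))<8]
            if r: acc.setdefault((c,t),[]).append(r[0]['location'])
for t in S:
    ps=np.mean(acc.get(('scene',t),[S[t]]),0);pd=np.mean(acc.get(('side',t),[D[t]]),0)
    print(t,np.round(ps,1),np.round(pd,1),'tri',np.round(tri([ray('scene',ps),ray('side',pd)])),'sc',np.round(atz('scene',ps,z[t])[:2]),'si',np.round(atz('side',pd,z[t])[:2]))
# base-board corners by colour -> region
for c,z0 in (('scene',12),('side',12)):
    im=capture(c); hsv=cv2.cvtColor(im,cv2.COLOR_RGB2HSV)
    r=regions_of(c,'hopper'); 
    if r:
        m=r[0]['pixels']&(im[...,0]>im[...,1]*1.4)&(im[...,0]<140)
        m=cv2.morphologyEx(m.astype(np.uint8),cv2.MORPH_OPEN,np.ones((3,3)))
        rr=np.argwhere(m)[:,::-1].astype(np.float32)
        P=np.array([atz(c,p,z0)[:2] for p in rr],np.float32); print(c,len(P),cv2.minAreaRect(P))
# handle direction
for c in ('scene','side'):
    im=capture(c); r=regions_of(c,'pan')
    if r:
        m=r[0]['pixels']&(im.max(2)<60); rr=np.argwhere(m)[:,::-1]
        P=np.array([atz(c,p,42)[:2] for p in rr]); v=np.linalg.svd(P-P.mean(0),full_matrices=False)[2][0]
        q=(P-P.mean(0))@v; print(c,'handle',len(P),P.mean(0),np.degrees(np.arctan2(v[1],v[0])),q.min(),q.max(),P.mean(0)+v*q.min(),P.mean(0)+v*q.max())
print(get_obs()['time'])
```

```text
pan [216.4 188.8] [279.7 268.1] tri [ 569. -245.    3.] sc [ 569. -248.] si [ 570. -241.]
pan_grip [246.2 163.5] [232.9 265.2] tri [ 423. -199.   44.] sc [ 422. -200.] si [ 424. -197.]
bolt_grip [316.5 208.9] [208.3 159.5] tri [532. 179. 206.] sc [536. 176.] si [530. 187.]
hopper [280.2 232.3] [238.6 217.2] tri [591.  72.  -3.] sc [592.  73.] si [589.  68.]
hopper_spot [284.3 230.5] [238.9 214.5] tri [588.  80.   8.] sc [582.  85.] si [591.  68.]
molcajete [362. 290.] [203. 173.] tri [619. 442.  -8.] sc [625. 440.] si [612. 433.]
jar [193. 225.] [326. 249.] tri [ 757. -233.   -2.] sc [ 752. -226.] si [ 761. -239.]
mill [365. 249.] [176. 187.] tri [470. 379.  -2.] sc [475. 377.] si [466. 381.]
plate [165. 156.] [333. 332.] tri [ 557. -527.   -0.] sc [ 557. -527.] si [ 557. -528.]
scene 1442 ((608.2832641601562, 85.94573974609375), (200.4892578125, 175.521728515625), 26.82767105102539)
side 1386 ((598.8919677734375, 74.43827056884766), (200.4599609375, 175.74810791015625), 26.4857177734375)<stdin>:31: RuntimeWarning: Mean of empty slice.
  ret = ret.dtype.type(ret / rcount)
Traceback (most recent call last):
numpy.linalg.LinAlgError: 1-dimensional array given. Array must be at least two-dimensional
```

```bash
python3 -m pendant '[-0.94,-0.667,0,0,0,0.5,-1, -0.94,-0.667,0,0,0,0.5,-1, -0.94,-0.667,0,0,0,0,-1, -0.94,-0.667,0,0,0,0,-1, -0.94,-0.667,0,0,0,0,-1, -0.94,-0.667,0,0,0,0,-1, -0.94,-0.667,0,0,0,0,-1, -0.94,-0.667,0,0,0,0,-1, -0.94,-0.667,0,0,0,0,-1, -0.94,-0.667,0,0,0,0,-1]'
python3 -m pendant '[-0.39,-0.93,0,0,0,0,-1, -0.39,-0.93,0,0,0,0,-1, -0.39,-0.93,0,0,0,0,-1, -0.39,-0.93,0,0,0,0,-1, -0.39,-0.93,0,0,0,0,-1, -0.39,-0.93,0,0,0,0,-1, -0.39,-0.93,0,0,0,0,-1, -0.39,-0.93,0,0,0,0,-1, -0.39,-0.93,0,0,0,0,-1, -0.39,-0.93,0,0,0,0,-1, -0.39,-0.93,0,0,0,0,-1]'
cat >> h.py <<'E'
def go(p,yaw=None):
    o=get_obs(); M=R.from_euler('xyz',o['tcp_rot']).as_matrix()
    d=M.T@(np.array(p)-o['tool_pos'])/30
    print('t',round(o['time'],2),'pos',np.round(o['tool_pos']),'rpy',np.round(np.degrees(o['tcp_rot']),1),'units',np.round(d,2), 'w', np.round(o['grip_width'],1),'f',np.round(o['contact_force'],1),'ff',np.round(o['finger_force'],1),'q',np.round(o['joint_positions'],2))
    if yaw is not None:
        print('turn',np.round(np.degrees((R.from_matrix(M).inv()*R.from_euler('xyz',[np.pi,0,np.radians(yaw)])).as_rotvec())/4,2))
E
python3 - <<'E'
from h import *
go((423,-199,100),162.5)
m=camera_model('wrist'); im=capture('wrist'); print(np.round(m['pose'],2).tolist())
for t,z in [('pan',0),('pan_grip',42)]:
    print(t,[(np.round(x['location']).tolist(),round(x['score'],2),np.round(atz('wrist',x['location'],z,m)).tolist()) for x in pinpoint('wrist',t)[:2]])
cv2.imwrite('pics/w1.png',im[...,::-1])
E
```

```text
time: 4.2
tool_pos: [334.5, 236.6, 227.0]
tcp_rot: [3.141, 0.001, 2.838]
contact_force: [0.1, 0.8, 0.1]
grip_width: 91.7
finger_force: 0.0
time: 5.3
tool_pos: [364.7, -94.9, 226.9]
tcp_rot: [3.141, 0.001, 2.838]
contact_force: [0.6, 0.0, -0.4]
grip_width: 92.0
finger_force: 0.0
t 5.3 pos [365. -95. 227.] rpy [180.    0.  162.6] units [-2.89 -2.73  4.23] w 92.0 f [ 0.6  0.  -0.4] ff 0.0 q [-0.46  0.07  1.88  0.    1.19 -1.73]
turn [0.   0.01 0.02]
[[0.3, -0.91, -0.28, 288.23], [0.95, 0.29, 0.09, -71.55], [0.0, -0.3, 0.96, 385.83], [0.0, 0.0, 0.0, 1.0]]
pan [([199.0, 310.0], 0.98, [566.0, -253.0, 0.0])]
pan_grip [([195.0, 234.0], 0.95, [422.0, -197.0, 42.0])]
```

View pics/w1.png

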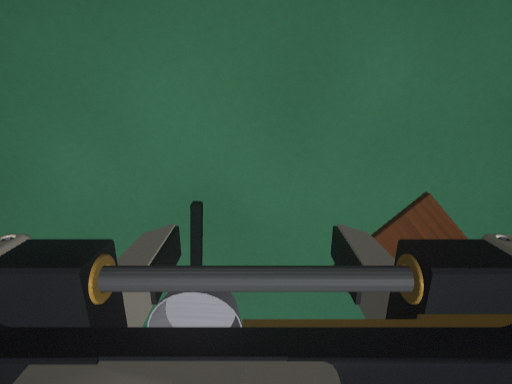

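Wrist view: the handle runs from its tip at (197,203) straight down to (196,265), with the pan bowl at (195,325) and the board corner at right (428,195).

Run:
```python
from h import *
im=cv2.imread('pics/w1.png'); m=camera_model('wrist')
r=np.argwhere(im[205:262,180:215].max(2)<50)+[205,180]
P=np.array([atz('wrist',p[::-1],50,m)[:2] for p in r]); c=P.mean(0)
v=np.linalg.svd(P-c,full_matrices=False)[2][0]; v*=np.sign(v[0]); q=(P-c)@v
print(len(r),c,np.degrees(np.arctan2(v[1],v[0])),c+v*q.min(),np.ptp((P-c)@[-v[1],v[0]]))
tip=c+v*q.min(); print('grip145',tip+v*51,'centre',tip+v*196)
go((*(tip+v*51),100),180+np.degrees(np.arctan2(v[1],v[0])))
```

```text
669 [ 417.48065342 -191.62838106] -22.68158846842865 [ 381.9793387  -176.79126189] 27.835523251555976
grip145 [ 429.03510323 -196.45735007] centre [ 562.82110042 -252.37073806]
t 5.45 pos [365. -95. 227.] rpy [180.   -0.  162.4] units [-3.06 -2.59  4.22] w 91.8 f [-0.2  0.6  0.3] ff 0.0 q [-0.46  0.07  1.88  0.    1.19 -1.72]
turn [ 0.   -0.    1.28]
```

```bash
python3 -m pendant '[-0.735,-0.66,0.8,0,0,0,-1, -0.735,-0.66,0.8,0,0,0,-1, -0.735,-0.66,0.8,0,0,0,-1, -0.735,-0.66,0.8,0,0,0.8,-1, 0,0,0,0,0,0,-1,0,0,0,0,0,0,-1]'
python3 - <<'E'
from h import *
m=camera_model('wrist'); im=capture('wrist')
for t,z in [('pan',0),('pan_grip',42)]:
    print(t,[(np.round(x['location']).tolist(),round(x['score'],2),np.round(atz('wrist',x['location'],z,m)).tolist()) for x in pinpoint('wrist',t)[:2]])
cv2.imwrite('pics/w2.png',im[...,::-1])
go((425,-197.5,23),159.5)
E
```

```text
time: 6.05
tool_pos: [424.9, -194.4, 130.2]
tcp_rot: [3.141, -0.002, 2.783]
contact_force: [0.4, -0.7, 0.8]
grip_width: 91.6
finger_force: 0.0
pan [([250.0, 304.0], 0.74, [563.0, -254.0, 0.0])]
pan_grip [([255.0, 192.0], 0.61, [422.0, -195.0, 42.0])]
t 6.2 pos [ 425. -194.  132.] rpy [1.800e+02 1.000e-01 1.595e+02] units [-0.02 -0.1   3.62] w 91.6 f [-0.2 -0.5  0.3] ff 0.0 q [-0.59  0.34  1.81  0.    0.98 -1.81]
turn [ 0.    0.02 -0.  ]
```

View pics/w2.png

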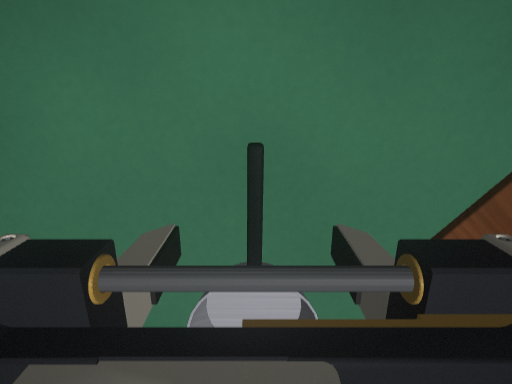

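Handle is centred between the fingers (column 255), near vertical in the picture. Descend, grip, and lift slightly.

```bash
python3 -m pendant '[0,-0.02,0.9,0,0,0.3,-1, 0,0,0.9,0,0,0,-1, 0,0,0.9,0,0,0,-1, 0,0,0.92,0,0,0,-1, 0,0,0,0,0,0,1, 0,0,0,0,0,0,1, 0,0,0,0,0,0,1, 0,0,0,0,0,0,1, 0,0,0,0,0,0,1]'
python3 -m pendant '[0,0,-0.5,0,0,0,1, 0,0,-0.7,0,0,0,1, 0,0,-0.7,0,0,0,1, 0,0,0,0,0,0,1]'
python3 - <<'E'
from h import *
ims=[]
for c in ['side','scene']:
    im=capture(c)
    print(c,[(np.round(x['location'],1).tolist(),round(x['score'],2)) for t in ('pan','pan_grip') for x in pinpoint(c,t)[:1]])
    k=(slice(190,340),slice(180,380)) if c=='side' else (slice(110,260),slice(150,350))
    ims.append(cv2.resize(im[k][...,::-1],(400,300)))
cv2.imwrite('pics/lift.png',np.hstack(ims))
go((425,-197,80),158)
E
```

```text
time: 7.1
tool_pos: [425.6, -196.4, 23.1]
tcp_rot: [-3.141, 0.002, 2.761]
contact_force: [-0.0, -1.0, 0.4]
grip_width: 56.3
finger_force: 0.0
time: 7.5
tool_pos: [426.6, -197.1, 81.8]
tcp_rot: [-3.14, 0.006, 2.761]
contact_force: [0.8, -0.0, -0.6]
grip_width: 24.2
finger_force: 0.0
side [([279.4, 267.1], 0.93), ([232.6, 266.3], 0.98)]
scene [([215.9, 186.8], 0.61), ([246.5, 163.4], 0.87)]
t 7.8 pos [ 425. -196.   78.] rpy [ 1.800e+02 -1.000e-01  1.582e+02] units [-0.03 -0.03 -0.06] w 2.0 f [ 0.  -0.4  0. ] ff 0.0 q [-0.6   0.43  1.87  0.    0.84 -1.79]
turn [ 0.01 -0.02  0.05]
```

View pics/lift.png

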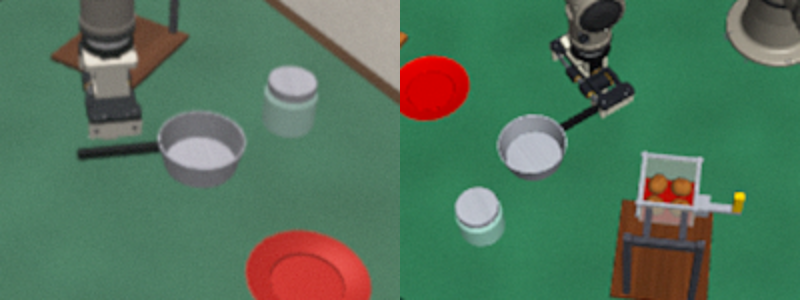

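The gripper closes slowly, so it lifted above the handle before closing and the pan is still untouched. I'll half-open, descend again and wait longer.

```bash
python3 -m pendant '[0,0,0,0,0,0,0, 0,0,0,0,0,0,0, 0,0,0,0,0,0,0, 0,0,0,0,0,0,0, 0,0,0,0,0,0,0, 0,0,0,0,0,0,0, 0,0,0.6,0,0,0,0, 0,0,0.6,0,0,0,0, 0,0,0.63,0,0,0,0, 0,0,0,0,0,0,0]'
python3 -m pendant '[0,0,0,0,0,0,1, 0,0,0,0,0,0,1, 0,0,0,0,0,0,1, 0,0,0,0,0,0,1, 0,0,0,0,0,0,1, 0,0,0,0,0,0,1, 0,0,0,0,0,0,1]'
```

```text
time: 8.8
tool_pos: [423.8, -195.2, 22.5]
tcp_rot: [3.141, -0.004, 2.761]
contact_force: [0.1, 1.3, 0.5]
grip_width: 46.1
finger_force: 0.0
time: 9.5
tool_pos: [425.2, -196.1, 24.4]
tcp_rot: [3.142, 0.0, 2.761]
contact_force: [0.8, 0.1, 1.7]
grip_width: 13.4
finger_force: 29.9
```

Gripped (14 mm, 30 N). Lift 60 mm and check the pan's droop.

```bash
python3 -m pendant '[0,0,-0.3,0,0,0,1, 0,0,-0.5,0,0,0,1, 0,0,-0.6,0,0,0,1, 0,0,-0.6,0,0,0,1, 0,0,0,0,0,0,1,0,0,0,0,0,0,1]'
python3 - <<'E'
from h import *
r={}
ims=[]
for c in ['side','scene']:
    im=capture(c)
    for t in ('pan','pan_grip'):
        x=pinpoint(c,t); r[c,t]=x[0]['location']; print(c,t,np.round(r[c,t],1),round(x[0]['score'],2))
    k=(slice(170,320),slice(180,380)) if c=='side' else (slice(110,260),slice(150,350))
    ims.append(cv2.resize(im[k][...,::-1],(400,300)))
cv2.imwrite('pics/lift2.png',np.hstack(ims))
for t in ('pan','pan_grip'): print(t,tri([ray(c,r[c,t]) for c in ('scene','side')]))
go((425,-197,80),158); print(get_obs()['moment'])
E
```

```text
time: 10.1
tool_pos: [424.8, -195.9, 84.1]
tcp_rot: [3.142, -0.0, 2.761]
contact_force: [-0.4, 0.5, -3.0]
grip_width: 13.8
finger_force: 30.0
side pan [277.3 262.1] 0.89
side pan_grip [232.3 251.2] 0.94
scene pan [363.1 287.7] 0.62
scene pan_grip [245.  155.2] 0.64
pan [ 664.00989846  274.09074884 -285.36094937]
pan_grip [ 422.69741809 -200.7193353   101.17406877]
t 10.4 pos [ 425. -196.   83.] rpy [ 1.800e+02 -1.000e-01  1.582e+02] units [-0.02 -0.03  0.12] w 13.7 f [ 0.4  0.2 -2.6] ff 30.0 q [-0.6   0.42  1.87  0.    0.86 -1.79]
turn [ 0.01 -0.02  0.05]
[0.10993704 0.22256542 0.03807945]
```

View pics/lift2.png

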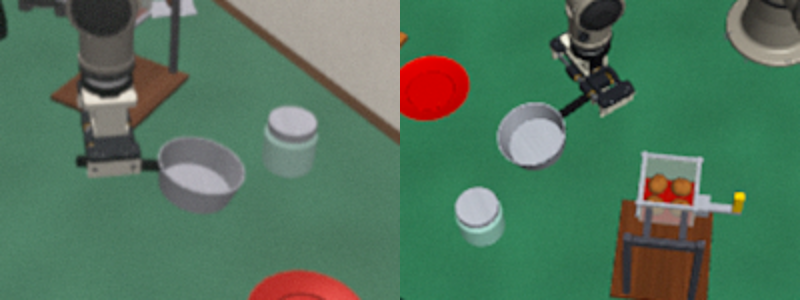

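Run:
```python
from h import *
y=np.radians(-21.5);u=np.array([np.cos(y),np.sin(y),0]);k=np.array([0,0,1.])
g=np.array([425,-196,102.])
for d in (0,5,10,15,20,25):
    t=np.radians(d); o=g+143*(np.cos(t)*u-np.sin(t)*k)-42*(np.cos(t)*k+np.sin(t)*u)
    print(d,np.round(o),np.round(proj('side',o),1),np.round(proj('scene',o),1))
```

```text
0 [ 558. -248.   60.] [278.6 256.4] [216.6 178.9]
5 [ 554. -247.   48.] [277.1 259.5] [217.8 180.1]
10 [ 549. -245.   36.] [275.3 262.5] [219.1 181. ]
15 [ 543. -243.   24.] [273.2 265.4] [220.6 181.8]
20 [ 537. -240.   14.] [270.8 268.2] [222.3 182.3]
25 [ 529. -237.    4.] [268.1 270.8] [224.2 182.7]
```

Droop is roughly 8°. Move to a pre-insert pose in front of the hopper while turning, then tilt to level.

```bash
python3 -m pendant '[0.24,0.41,-0.02,0,0,-1,1, 0.24,0.41,-0.02,0,0,-1,1, 0.24,0.41,-0.02,0,0,-1,1, 0.24,0.41,-0.02,0,0,-1,1, 0.12,0.457,-0.02,0,0,-1,1, 0.12,0.457,-0.02,0,0,-1,1, 0.12,0.457,-0.02,0,0,-1,1, 0.12,0.457,-0.02,0,0,-1,1, 0,0.473,-0.02,0,0,-1,1, 0,0.473,-0.02,0,0,-1,1, 0,0.473,-0.02,0,0,-1,1, 0,0.473,-0.02,0,0,-1,1]'
python3 -m pendant '[0,0,0,0,-1,0,1, 0,0,0,0,-1,0,1, 0,0,0,0,0,0,1, 0,0,0,0,0,0,1]'
python3 - <<'E'
from h import *
go((456.7,7,80))
for c in ['side','scene']:
    im=capture(c)
    for t in ('pan','pan_grip','hopper_spot','hopper'):
        x=pinpoint(c,t); print(c,t,[(np.round(a['location'],1).tolist(),round(a['score'],2)) for a in x[:2]])
    k=(slice(150,300),slice(150,350)) if c=='side' else (slice(130,280),slice(180,380))
    cv2.imwrite(f'pics/pre_{c}.png',cv2.resize(im[k][...,::-1],(400,300)))
cv2.imwrite('pics/pre.png',np.hstack([cv2.imread(f'pics/pre_{c}.png') for c in ('side','scene')]))
o=get_obs();M=R.from_euler('xyz',o['tcp_rot']).as_matrix();g=o['tool_pos']-19*M[:,2]
u=-M[:,0];u[2]=0;u/=np.linalg.norm(u);k=np.array([0,0,1.])
for d in (-10,-5,0,5,10,15):
    t=np.radians(d); q=g+147*(np.cos(t)*u-np.sin(t)*k)-42*(np.cos(t)*k+np.sin(t)*u)
    print(d,np.round(q),np.round(proj('side',q),1),np.round(proj('scene',q),1))
E
```

```text
time: 11.6
tool_pos: [380.3, -31.6, 91.3]
tcp_rot: [3.141, -0.0, -2.681]
contact_force: [-0.4, -1.4, -2.6]
grip_width: 14.0
finger_force: 30.0
time: 12.0
tool_pos: [380.3, -32.5, 91.4]
tcp_rot: [3.142, 0.138, -2.685]
contact_force: [0.7, -0.4, -1.3]
grip_width: 13.9
finger_force: 30.0
t 12.0 pos [380. -33.  91.] rpy [ 180.     7.9 -153.9] units [-2.79  0.06  0.77] w 13.9 f [ 0.7 -0.4 -1.3] ff 30.0 q [-0.37  0.22  2.17  0.17  0.66 -2.53]
side pan [([224.6, 220.7], 0.6)]
side pan_grip [([198.9, 227.8], 0.68)]
side hopper_spot [([236.9, 213.0], 0.94)]
side hopper [([237.0, 218.6], 0.59)]
scene pan [([281.4, 203.8], 0.73), ([286.5, 163.7], 0.6)]
scene pan_grip [([285.3, 163.0], 0.83)]
scene hopper_spot [([283.1, 229.8], 0.64)]
scene hopper [([281.9, 231.8], 0.69)]
-10 [515.  34.  94.] [224.5 206.4] [283.3 200.7]
-5 [513.  33.  81.] [224.2 209.8] [283.2 201.9]
0 [510.  32.  68.] [223.8 213.2] [283.1 202.9]
5 [506.  30.  56.] [223.1 216.7] [283.1 203.6]
10 [501.  28.  43.] [222.3 220.2] [283.1 204. ]
15 [496.  25.  32.] [221.3 223.8] [283.1 204. ]
```

View pics/pre.png

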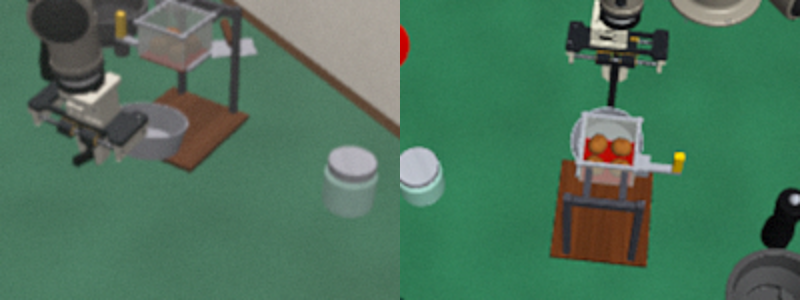

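```bash
python3 -m pendant '[-0.57,0.01,0.08,0,0,0,1, -0.57,0.01,0.08,0,0,0,1, -0.57,0.01,0.08,0,0,0,1, -0.57,0.01,0.08,0,0,0,1, -0.56,0.02,0.09,0,0,0,1, 0,0,0,0,0,0,1, 0.07,0,0.5,0,0,0,1, 0,0,0,0,0,0,1]'
python3 - <<'E'
from h import *
go((456.7,7,35))
o=get_obs();M=R.from_euler('xyz',o['tcp_rot']).as_matrix();g=o['tool_pos']-19*M[:,2]
u=-M[:,0];u[2]=0;u/=np.linalg.norm(u);k=np.array([0,0,1.])
for c in ['side','scene']:
    im=capture(c)
    for t in ('pan','hopper_spot'):
        x=pinpoint(c,t); print(c,t,[(np.round(a['location'],1).tolist(),round(a['score'],2)) for a in x[:2]])
    k2=(slice(130,255),slice(160,327)) if c=='side' else (slice(150,275),slice(200,367))
    cv2.imwrite(f'pics/pre_{c}.png',cv2.resize(im[k2][...,::-1],(400,300)))
cv2.imwrite('pics/ins.png',np.hstack([cv2.imread(f'pics/pre_{c}.png') for c in ('side','scene')]))
for d in (-10,0,10):
    t=np.radians(d); q=g+147*(np.cos(t)*u-np.sin(t)*k)-42*(np.cos(t)*k+np.sin(t)*u)
    print(d,np.round(q),np.round(proj('side',q),1),np.round(proj('scene',q),1))
E
```

```text
time: 13.3
tool_pos: [456.0, 7.6, 75.0]
tcp_rot: [3.14, 0.138, -2.685]
contact_force: [0.4, -0.6, 0.6]
grip_width: 13.9
finger_force: 30.0
t 13.3 pos [456.   8.  75.] rpy [ 179.9    7.9 -153.8] units [ 0.17 -0.03  1.32] w 13.9 f [ 0.4 -0.6  0.6] ff 30.0 q [-0.21  0.36  2.01  0.14  0.66 -2.35]
side pan [([235.7, 213.0], 0.77), ([333.6, 333.8], 0.62)]
side hopper_spot [([238.5, 214.6], 0.69)]
scene pan [([280.6, 227.5], 0.61)]
scene hopper_spot [([282.6, 229.7], 0.92), ([363.9, 249.9], 0.2)]
-10 [590.  73.  78.] [238.  199.1] [281.4 222.7]
0 [586.  71.  52.] [237.2 205.6] [281.3 224.7]
10 [577.  67.  27.] [235.8 212.4] [281.2 225.4]
```

View pics/ins.png

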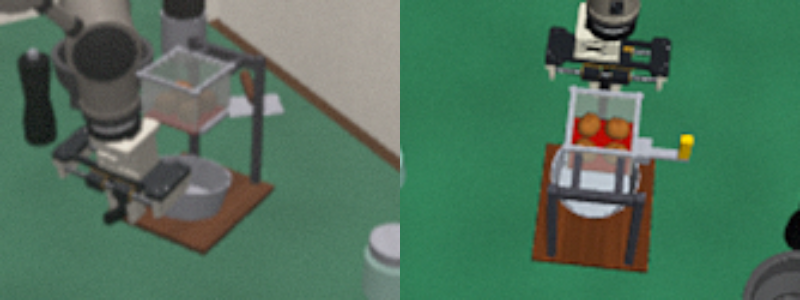

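The far edge seems already to be touching the board (the force has gone to zero). Lower gently so that it levels itself.

```bash
python3 -m pendant '[0.03,0,0.22,0,0,0,1, 0.03,0,0.22,0,0,0,1, 0.03,0,0.22,0,0,0,1, 0.03,0,0.22,0,0,0,1]'
python3 -m pendant '[0.03,0,0.22,0,0,0,1, 0.02,0,0.16,0,0,0,1, 0,0,0,0,0,0,1]'
python3 - <<'E'
from h import *
go((456.7,7,35))
for c in ['side','scene']:
    im=capture(c)
    for t in ('pan','hopper_spot'):
        x=pinpoint(c,t); print(c,t,[(np.round(a['location'],1).tolist(),round(a['score'],2)) for a in x[:2]], np.round(atz(c,x[0]['location'],12)) if x else '')
    k2=(slice(130,255),slice(160,327)) if c=='side' else (slice(150,275),slice(200,367))
    cv2.imwrite(f'pics/pre_{c}.png',cv2.resize(im[k2][...,::-1],(400,300)))
cv2.imwrite('pics/down.png',np.hstack([cv2.imread(f'pics/pre_{c}.png') for c in ('side','scene')]))
E
```

```text
time: 14.0
tool_pos: [456.8, 7.6, 48.6]
tcp_rot: [3.141, 0.139, -2.684]
contact_force: [-1.1, -1.3, 2.3]
grip_width: 14.1
finger_force: 30.0
time: 14.3
tool_pos: [457.0, 7.7, 37.2]
tcp_rot: [3.141, 0.139, -2.684]
contact_force: [-0.2, 0.5, 1.2]
grip_width: 14.0
finger_force: 30.0
t 14.3 pos [457.   8.  37.] rpy [ 180.     8.  -153.8] units [ 0.03 -0.02  0.07] w 14.0 f [-0.2  0.5  1.2] ff 30.0 q [-0.21  0.44  2.04  0.17  0.55 -2.38]
side pan [([334.6, 333.2], 0.71), ([238.1, 211.4], 0.67)] [ 551. -540.   12.]
side hopper_spot [([212.5, 224.9], 0.36)] [476.  58.  12.]
scene pan [([277.4, 228.4], 0.85)] [589.  58.  12.]
scene hopper_spot [([284.1, 229.8], 0.92), ([275.4, 209.2], 0.35)] [580.  83.  12.]
```

View pics/down.png

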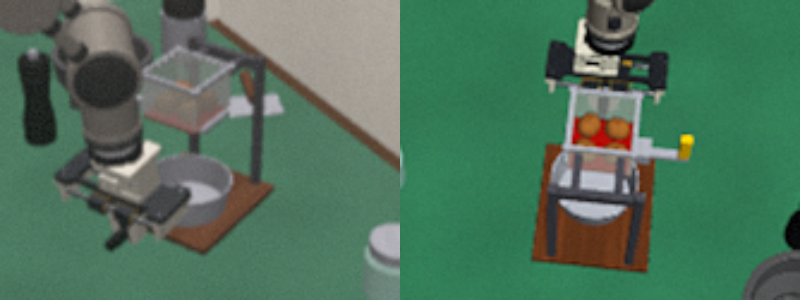

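```bash
python3 -m pendant '[0.01,0,0.07,0,0,0,1, 0,0,0,0,0,0,1, 0,0,0,0,0,0,0.2, 0,0,0,0,0,0,0.2, 0,0,0,0,0,0,0.2, 0,0,0,0,0,0,0.2, 0,0,0,0,0,0,0.2, 0,0,0,0,0,0,0.2]'
python3 -m pendant '[0,0,-0.6,0,0,0,0.2, 0,0,-1,0,0,0,0.2, 0,0,-1,0,0,0,0.2, 0,0,-1,0,1,0,0, 0,0,-1,0,1,0,0, 0,0,-1,0,0,0,0, 0,0,-1,0,0,0,0, 0,0,-1,0,0,0,0]'
python3 - <<'E'
from h import *
go((532,179,230),116.7)
m=camera_model('wrist'); ims=[]
for c in ['wrist','scene']:
    im=capture(c); ims.append(im)
    for t,z in (('pan',12),('hopper_spot',12),('pan_grip',54),('bolt_grip',204)):
        x=pinpoint(c,t); print(c,t,[(np.round(a['location'],1).tolist(),round(a['score'],2),np.round(atz(c,a['location'],z,m if c=='wrist' else None))[:2].tolist()) for a in x[:2]])
a=cv2.resize(ims[0][...,::-1],(400,300)); b=cv2.resize(ims[1][150:275,200:367][...,::-1],(400,300))
cv2.imwrite('pics/rel.png',np.hstack([a,b]))
E
```

```text
time: 15.4
tool_pos: [457.1, 7.6, 35.7]
tcp_rot: [3.142, 0.14, -2.684]
contact_force: [-1.0, -0.1, -0.4]
grip_width: 36.6
finger_force: 0.0
time: 16.2
tool_pos: [441.5, 0.2, 263.8]
tcp_rot: [3.141, 0.0, -2.684]
contact_force: [1.0, 0.1, -0.7]
grip_width: 45.8
finger_force: 0.0
t 16.2 pos [441.   0. 264.] rpy [ 180.     0.  -153.8] units [-5.34  4.01  1.13] w 45.8 f [ 1.   0.1 -0.7] ff 0.0 q [-0.17  0.16  1.67  0.    1.32 -2.2 ]
turn [ 0.   -0.   22.38]
wrist pan [([253.7, 262.2], 0.88, [593.0, 71.0])]
wrist hopper_spot []
wrist pan_grip [([252.6, 175.7], 0.68, [454.0, 2.0])]
wrist bolt_grip []
scene pan [([362.8, 250.0], 0.67, [489.0, 372.0])]
scene hopper_spot [([283.4, 229.4], 0.66, [580.0, 79.0])]
scene pan_grip [([285.5, 192.2], 0.93, [457.0, 10.0]), ([288.9, 210.4], 0.31, [519.0, 64.0])]
scene bolt_grip [([315.5, 206.7], 0.47, [530.0, 168.0])]
```

View pics/rel.png

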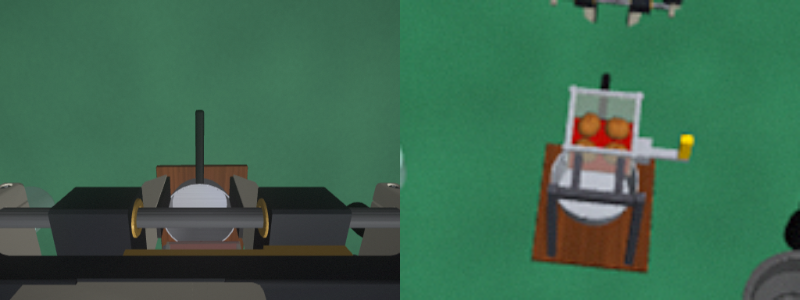

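Wrist view (right half is the scene): the pan sits level on the board, with its handle straight at the front. The board's front corners are at about (201,211) and (316,211) in full-frame pixels.

Run:
```python
from h import *
m=camera_model('wrist'); im=capture('wrist')
b=(im[...,0]>im[...,1]*1.3)&(im[...,0]>40); s=b[205:232,180:340]
for r in (212,216,222,228):
    c=np.where(b[r,180:340])[0]+180
    if len(c): print(r,c.min(),c.max())
top=[np.where(b[190:260,c])[0].min()+190 for c in (210,225,295,308) if b[190:260,c].any()]; print(top)
L=np.array([atz('wrist',p,12,m)[:2] for p in ((201,211),(316,211))]); print(L,np.linalg.norm(L[1]-L[0]))
e=L[0]-L[1]; e/=np.linalg.norm(e); u=np.array([-e[1],e[0]]); 
if u[0]<0:u=-u
print('yaw',np.degrees(np.arctan2(u[1],u[0])),'origin',L.mean(0)+85*u)
```

```text
216 200 316
222 200 316
228 217 315
[np.int64(214), np.int64(214), np.int64(213), np.int64(213)]
[[547.04384005 -40.25576385]
 [470.25359131 116.28529201]] 174.3612470452651
yaw 26.12997483520328 origin [584.96148571  75.4495224 ]
```

```bash
python3 -m pendant '[-0.2,0.28,-0.05,0,0,1,0, -0.2,0.28,-0.05,0,0,1,0, -0.2,0.28,-0.05,0,0,1,0, -0.2,0.28,-0.05,0,0,1,0, -0.12,0.33,-0.05,0,0,1,0, -0.12,0.33,-0.05,0,0,1,0, -0.12,0.33,-0.05,0,0,1,0, -0.12,0.33,-0.05,0,0,1,0, -0.02,0.35,-0.05,0,0,1,0, -0.02,0.35,-0.05,0,0,1,0, -0.02,0.35,-0.05,0,0,1,0, -0.02,0.35,-0.05,0,0,1,0]'
python3 -m pendant '[0.07,0.34,0,0,0,1,0, 0.07,0.34,0,0,0,1,0, 0.07,0.34,0,0,0,1,0, 0.07,0.34,0,0,0,1,0, 0.17,0.31,0,0,0,1,0, 0.17,0.31,0,0,0,1,0, 0.17,0.31,0,0,0,1,0, 0.17,0.31,0,0,0,1,0, 0.23,0.26,0,0,0,1,0, 0.23,0.26,0,0,0,1,0, 0,0,0,0,0,0.5,0, 0,0,0,0,0,0,0]'
python3 - <<'E'
from h import *
go((535,181,185),116.2)
m=camera_model('wrist'); im=capture('wrist')
for t,z in (('bolt_grip',204),('pan',12),('hopper',0),('hopper_spot',12)):
    x=pinpoint('wrist',t); print(t,[(np.round(a['location'],1).tolist(),round(a['score'],2),np.round(atz('wrist',a['location'],z,m))[:2].tolist()) for a in x[:2]])
y=(im[...,0]>110)&(im[...,1]>90)&(im[...,2]<60); p=np.argwhere(y)[:,::-1]
if len(p): print(len(p),p.min(0),p.max(0),atz('wrist',p.mean(0),215,m),'top',)
cv2.imwrite('pics/w3.png',im[...,::-1])
E
```

```text
time: 17.95
tool_pos: [474.9, 121.1, 280.2]
tcp_rot: [-3.141, -0.001, 2.758]
contact_force: [0.7, -0.5, 0.0]
grip_width: 46.1
finger_force: 0.0
time: 19.15
tool_pos: [502.5, 221.8, 280.0]
tcp_rot: [-3.141, -0.0, 2.028]
contact_force: [0.1, -0.1, 0.2]
grip_width: 45.9
finger_force: 0.0
t 19.15 pos [502. 222. 280.] rpy [-179.9   -0.   116.2] units [-1.7   0.37  3.16] w 45.9 f [ 0.1 -0.1  0.2] ff 0.0 q [ 0.28  0.35  1.36  0.    1.43 -0.18]
turn [-0.01 -0.    0.  ]
bolt_grip [([269.0, 246.3], 0.93, [533.0, 186.0]), ([402.5, 51.2], 0.2, [549.0, 373.0])]
pan [([261.7, 260.5], 0.85, [588.0, 70.0])]
hopper []
hopper_spot []
663 [168 226] [343 303] [531.65896399 185.96968275 215.        ] top
```

View pics/w3.png

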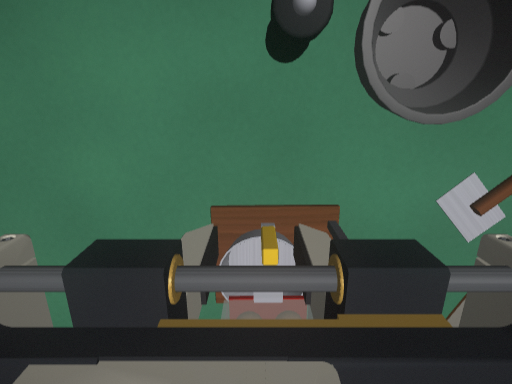

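The tab shows at column 269 (top face rows 247–265) and the pan is centred under the floor at (262,260). The tab is measured at about (533,185). Move over it, descend and grip.

```bash
python3 -m pendant '[-0.8,0.18,0,0,0,0,0, -0.78,0.17,0,0,0,0,0, 0,0,0,0,0,0,0, 0,0,0.7,0,0,0,0, 0,0,0.7,0,0,0,0, 0,0,0.7,0,0,0,0, 0,0,0.6,0,0,0,0, 0,0,0.46,0,0,0,0, 0,0,0,0,0,0,0]'
python3 -m pendant '[0,0,0,0,0,0,1, 0,0,0,0,0,0,1, 0,0,0,0,0,0,1, 0,0,0,0,0,0,1, 0,0,0,0,0,0,1, 0,0,0,0,0,0,1, 0,0,0,0,0,0,1]'
```

```text
time: 20.3
tool_pos: [531.5, 183.8, 183.9]
tcp_rot: [-3.138, -0.001, 2.028]
contact_force: [0.6, -0.1, -0.6]
grip_width: 46.1
finger_force: 0.0
time: 21.0
tool_pos: [534.4, 184.3, 186.4]
tcp_rot: [3.138, 0.0, 2.028]
contact_force: [5.4, 3.3, -1.6]
grip_width: 13.8
finger_force: 30.0
```

```bash
python3 -m pendant '[0.3,0,0,0,0,0,1, 0.35,0,0,0,0,0,1, 0.35,0,0,0,0,0,1, 0.1,0,0,0,0,0,1, 0,0,0,0,0,0,1, 0,0,0,0,0,0,1]'
python3 - <<'E'
from h import *
go((518,214,185),116.2)
ims=[]
for c in ['side','scene']:
    im=capture(c)
    k2=(slice(130,255),slice(160,327)) if c=='side' else (slice(150,275),slice(200,367))
    ims.append(cv2.resize(im[k2][...,::-1],(400,300)))
cv2.imwrite('pics/drop.png',np.hstack(ims))
E
```

```text
time: 21.6
tool_pos: [519.9, 213.1, 186.4]
tcp_rot: [3.138, 0.002, 2.028]
contact_force: [5.5, -2.3, -1.0]
grip_width: 13.5
finger_force: 30.0
t 21.6 pos [520. 213. 186.] rpy [1.798e+02 1.000e-01 1.162e+02] units [ 0.06 -0.04  0.05] w 13.5 f [ 5.5 -2.3 -1. ] ff 30.0 q [ 0.25  0.44  1.49 -0.    1.21 -0.2 ]
turn [0.05 0.03 0.  ]
```

View pics/drop.png

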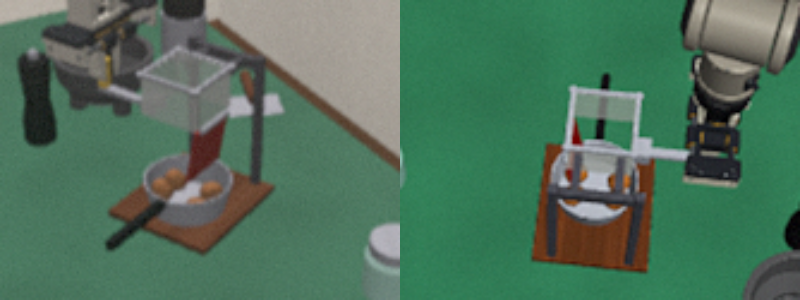

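The red floor hangs open and four walnuts are visible inside the pan (about (160,180), (175,178), (210,188) and (195,200) in the left crop). Release the tab, rise clear and hand in.

```bash
python3 -m pendant '[0,0,0,0,0,0,0, 0,0,0,0,0,0,0, 0,0,0,0,0,0,0, 0,0,0,0,0,0,0, 0,0,0,0,0,0,0, 0,0,0,0,0,0,0, 0,0,-0.6,0,0,0,0, 0,0,-0.9,0,0,0,0, 0,0,-0.9,0,0,0,0, 0,0,0,0,0,0,0, 0,0,0,0,0,0,0, 0,0,0,0,0,0,0]'
python3 - <<'E'
from h import *
go((520,213,260))
print(close_job())
E
```

```text
time: 22.9
tool_pos: [517.8, 213.1, 256.5]
tcp_rot: [-3.139, -0.001, 2.028]
contact_force: [-0.2, -0.5, 0.3]
grip_width: 46.0
finger_force: 0.0
t 22.9 pos [518. 213. 257.] rpy [-179.9   -0.   116.2] units [-0.04  0.06 -0.12] w 46.0 f [-0.2 -0.5  0.3] ff 0.0 q [ 0.25  0.39  1.37  0.    1.38 -0.2 ]
the job is handed in; nothing more can be done
None
```

I handed the job in at about 23 s, with no verdict returned: the pan sits level on the base board about 5 mm off centre, the floor hangs open, all four walnuts appear to be in the pan, and the arm is clear, having gone near none of the bystanders.

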